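# Prime the solvent line of the squat jar

### The arm

A 6-joint arm with a two-finger parallel gripper is mounted at the origin on the work surface. World frame = base frame: x ahead of the robot, y to its left, z up, the work surface at z = 0. Lengths are in mm, angles in rad, forces in N, time in s.
With the tool pointing down it reaches from about 300 to 850 mm from the base axis. Payload 4.2 kg.
Tool frame: the origin (TCP) lies between the finger pads; the fingertips stand 22 mm ahead of it and the grasp point (between the pads) lies 3 mm ahead of it; z points along the fingers, x is the direction in which the jaws open and shut, and the axes are right-handed (so a half turn about z gives the same grasp; the last joint's range is limited). The gripper opens to 91 mm and grips with 3 to 60 N. Pads are 32 mm wide; open, the fingers measure 118 mm over their backs; the gripper's body (76 mm by 178 mm) begins 60 mm behind the grasp point.
Start: joints at [-1.18, 0.32, 1.565, -0, 1.257, -0.02], TCP at [229.627, -527.176, 211.976] pointing down, gripper open.
Joint ranges: [-3.11, 3.11], [-0.84, 2.01], [0.21, 2.61], [-1.34, 4.49], [0.05, 2.63], [-2.56, 2.56]. Speed limits (rad/s): [2.57, 2.57, 3.14, 3.14, 3.14, 3.14].

### API

Orientations are given as a rotation vector (axis times angle).
In Python, from station import * gives the robot as it stands.
- The arm moves only by the tool jog_arm, never from a script. Its argument "series" is a list of rows, each an object of numbers: "dx", "dy", "dz": the shift along the tool's x, y, z in cm; "rx", "ry", "rz": the turn, a rotation vector about the tool's x, y, z in rad; "hand": the finger opening in cm, from 0 to 9.12. A call has 1 to 12 rows; each row is the pose to reach, as a shift and turn from the pose commanded when the call began, along the tool's axes at that moment; what a row does not reach only later rows make up. A row lasts 1/10 s, in which the tool goes at most 50 mm and 8.59 degrees, less where a joint would pass 70% of its speed; a pose out of reach is approached as far as the arm can. A call with a gripper value outside its range is refused whole. The fingers move at their own pace and stop on an object; "grip_force" is the grip in N (left out, the last holds). Time passes only in rows, so rows that repeat a pose let the fingers close. It gives the time, the measured TCP pose, the force and the opening at its end, in the units of the state.
- read_state(): the state, without advancing time (a new reading comes with each control period).
- snapshot(name): name is "side" or "top" or "wrist"; returns a dict with "img" (480x640x3 uint8, red, green, blue), "z_map" (480x640 float32, mm along the optical axis (not along the pixel's ray), 0 where there is no reading), "fx", "fy", "cx", "cy" (pixels), "world_from_camera" (4x4, takes a point from camera to world coordinates); the wrist camera has in their place "hand_eye" (4x4, takes a point from camera to tool coordinates, whose origin is the TCP and whose axes are the tool frame's). Camera axes: x right, y down, z forward; pixel columns grow to the right and rows downward; lengths in mm; the calibration is good to about 2 mm. A picture is of the moment at which its call begins: read the wrist's pose just before it.
- sign_off(): hands the job in, once; it reports no verdict.
The state is a dict: "time_s": time; "qpos": joint angles; "qd": joint speeds; "joint_efforts": joint torques, N m; "ee_pos": TCP position; "tcp_rot": TCP orientation; "wrist_force": force on the tool from outside, world axes, zero at the start; "moment": the same for the moment, N m; "finger_gap": finger opening in mm.
Only numpy, scipy, OpenCV 4.12 (cv2) and the standard library are available. Lean on these libraries where they do the work, as an engineer would, in place of code of your own. Each camera call takes 0.05 s, during which the arm holds its last target.

### The job

Prime the solvent line of the squat wide-mouthed jar: with the fingertips, press the round selector key directly in front of that jar right down for a moment, then press the long bar key on the separate start box right down for a moment, and move the fingers away. Press gently, never harder than about 25 N, and leave all the other keys unpressed. Do not pick up, knock or shift the bottles or anything else on the bench.

Things in the scene. Friction and masses are not known exactly. Their poses are not given: they have to be found in the camera images.
- selector: Fixed solvent selector: tray 190 x 312 x 10 mm, slate key block (60 x 312 mm, top 45 mm above bench) along its edge nearest the robot, 28 mm high rear lip. Origin on the bench; own x points away from the robot, y left along the keys. Four round keys at x = -35 mm, y = +111, +37, -37, -111 mm; behind each, at x = +75 mm and the same y, a bottle place (tray top, 10 mm up).
- key0_top (a point): Centre of the top face of a round white selector key, 26 mm across, the one leftmost seen from the robot (largest y at zero yaw); top 57 mm above the bench (12 mm above its block), moves with the key, pressed straight down.
- key0 (a joint): Travel of selector key 0. Spring return; reads 0 when up, grows to 0.007 m fully down. About 1.8 N starts it moving, about 6 N bottoms it.
- key1_top (a point): Centre of the top face of a round white selector key, 26 mm across, the one second from the left; top 57 mm above the bench (12 mm above its block), moves with the key, pressed straight down.
- key1 (a joint): Travel of selector key 1. Spring return; reads 0 when up, grows to 0.007 m fully down. About 1.8 N starts it moving, about 6 N bottoms it.
- key2_top (a point): Centre of the top face of a round white selector key, 26 mm across, the one third from the left; top 57 mm above the bench (12 mm above its block), moves with the key, pressed straight down.
- key2 (a joint): Travel of selector key 2. Spring return; reads 0 when up, grows to 0.007 m fully down. About 1.8 N starts it moving, about 6 N bottoms it.
- key3_top (a point): Centre of the top face of a round white selector key, 26 mm across, the one rightmost; top 57 mm above the bench (12 mm above its block), moves with the key, pressed straight down.
- key3 (a joint): Travel of selector key 3. Spring return; reads 0 when up, grows to 0.007 m fully down. About 1.8 N starts it moving, about 6 N bottoms it.
- startbox: Separate cream start box, 110 (own x) x 120 (own y) x 40 mm high, fixed for the run, between robot and selector. Origin under its centre on the bench; own x away from the robot. Carries a long white bar key (own x = -24 mm, y = 0) and two small round white keys (own x = +32 mm, y = +-32 mm).
- bar_top (a point): Centre of the top face of the long bar key, 20 mm (own x) x 66 mm (own y), top 52 mm above the bench, 12 mm above the box; moves with the key, pressed straight down.
- bar (a joint): Travel of the bar key. Spring return; reads 0 when up, grows to 0.007 m fully down. About 1.8 N starts it moving, about 6 N bottoms it.
- stop_l (a joint): Travel of the left small round key (18 mm across, top 52 mm above the bench) of the start box; to be left alone. Spring return; reads 0 when up, grows to 0.007 m fully down. About 1.8 N starts it moving, about 6 N bottoms it.
- stop_r (a joint): Travel of the right small round key (18 mm across, top 52 mm above the bench) of the start box; to be left alone. Spring return; reads 0 when up, grows to 0.007 m fully down. About 1.8 N starts it moving, about 6 N bottoms it.
- jar: The squat wide-mouthed jar: 66 mm across, 72 mm tall, cap 60 mm across, the lowest and widest of the four reservoirs. Amber glass, white cap, blank label; stands loose on one of the four places; origin at the centre of its underside, z up.
- slim: Slim tall bottle, 38 mm across, 112 mm tall. Amber glass, white cap, blank label; stands loose on one of the four places; origin at the centre of its underside, z up.
- round: Round-shouldered bottle, 54 mm across, 100 mm tall. Amber glass, white cap, blank label; stands loose on one of the four places; origin at the centre of its underside, z up.
- square: Square bottle, 46 x 46 mm, 98 mm tall. Amber glass, white cap, blank label; stands loose on one of the four places; origin at the centre of its underside, z up.
- beaker: Small glass beaker, 44 mm across, 55 mm tall, beside the start box on its left. Loose bystander; origin under its centre.
- thermometer: White handheld thermometer lying flat, 110 x 32 x 16 mm, beside the start box on its right. Loose bystander; origin under its centre.
- washbottle: White wash bottle, 62 mm across, 161 mm to the top of its spout, at the left. Loose bystander; origin under its centre.
- tissuebox: Tissue box, 115 x 210 x 65 mm, at the right. Loose bystander; origin under its centre.
- vialrack: Grey block with six holes, 70 x 120 x 30 mm, at the right. Loose bystander; origin under its centre.
- vialbox: Cardboard box, 55 x 55 x 45 mm, at the left. Loose bystander; origin under its centre.
Mind the look-alikes: they are no part of the job. Leave any black or blue look-alike of the jar alone.

How it is judged (in metres and radians):
On the way, in this order (a step that is already met when the one before it is completed fails the run):
1. the selector key in front of the squat jar is pressed down (more than 4 mm) (((y of jar in the frame of selector between 0.081 and 0.141 m and value of joint key0 above 0.004 m) or (y of jar in the frame of selector between 0.007 and 0.067 m and value of joint key1 above 0.004 m) or (y of jar in the frame of selector between -0.067 and -0.007 m and value of joint key2 above 0.004 m) or (y of jar in the frame of selector between -0.141 and -0.081 m and value of joint key3 above 0.004 m))), for 0.1 s.
2. then the bar key of the start box is pressed down (more than 4 mm), with the selector keys up (value of joint bar above 0.004 m and value of joint each of key0, key1, key2, key3 below 0.0015 m), for 0.1 s.
At the end, for the whole second after the job is handed in: All keys are up again (within 1 mm), the four reservoirs stand upright at rest within 12 mm of where they stood, and every other loose thing is within 20 mm of where it was (value of joint each of key0, key1, key2, key3, bar, stop_l, stop_r below 0.001 m and angle between each of jar, slim, round, square's own z axis and vertical below 0.08 rad and distance of each of jar, slim, round, square from where it was at the start of the episode below 0.012 m and linear speed of each of jar, slim, round, square below 0.02 m/s and distance of each of beaker, thermometer, washbottle, tissuebox, vialrack, vialbox from where it was at the start of the episode below 0.02 m); the robot touches nothing.
It fails at once if a selector key that is not in front of the squat jar is pressed (more than 1.5 mm) ((not (y of jar in the frame of selector between 0.081 and 0.141 m) and value of joint key0 above 0.0015 m) or (not (y of jar in the frame of selector between 0.007 and 0.067 m) and value of joint key1 above 0.0015 m) or (not (y of jar in the frame of selector between -0.067 and -0.007 m) and value of joint key2 above 0.0015 m) or (not (y of jar in the frame of selector between -0.141 and -0.081 m) and value of joint key3 above 0.0015 m)).
It fails at once if a small round key of the start box is pressed (more than 1.5 mm) (value of joint any of stop_l, stop_r above 0.0015 m).
It fails at once if the selector or the start box is pushed with more than 30 N (contact force between any of the fingers, the arm and selector above 30 N or contact force between any of the fingers, the arm and startbox above 30 N).
It fails at once if a reservoir is moved or lifted by more than 12 mm, or tipped (distance of any of jar, slim, round, square from where it was at the start of the episode above 0.012 m or angle between any of jar, slim, round, square's own z axis and vertical above 0.15 rad).
It fails at once if another loose thing is moved or lifted by more than 20 mm (distance of any of beaker, thermometer, washbottle, tissuebox, vialrack, vialbox from where it was at the start of the episode above 0.02 m).
It also fails if it takes over 40 s, if anything falls off the work surface, if the arm or the gripper's body presses on something with over 40 N, if the wrist force passes 120 N, or if a joint passes its speed limit or range.

## Working session

There is one attempt and no reset: what is moved stays moved. The work goes in short steps, Python scripts to look and compute and a tool call to move; the robot and the scene stay as the last step left them, time stands still between calls to the robot, and variables do not carry over. Pictures are saved under pics/ and viewed, and the job is handed in when it is done.

Besides the shell and the picture viewer there is one more tool, called after ">>>" as name([rows], argument=value, ...), one row to a line, values as JSON. jog_arm: Moves the arm, as the interface text tells. Its arguments: {"type":"object","properties":{"series":{"type":"array","items":{"type":"object","properties":{"dx":{"type":"number"},"dy":{"type":"number"},"dz":{"type":"number"},"rx":{"type":"number"},"ry":{"type":"number"},"rz":{"type":"number"},"hand":{"type":"number"}}}},"grip_force":{"type":"number"}},"required":["series"]}

```bash
mkdir -p pics
cat > h.py <<'E'
from station import *
import numpy as np, cv2, pickle
def save(n,im): cv2.imwrite(f'pics/{n}.png',cv2.cvtColor(im,cv2.COLOR_RGB2BGR))
def world(s,u,v,z=None):
    T=s['world_from_camera']; d=s['z_map'][int(round(v)),int(round(u))]
    r=np.array([(u-s['cx'])/s['fx'],(v-s['cy'])/s['fy'],1.])
    if z is not None:
        R=T[:3,:3]@r; d=(z-T[2,3])/R[2]
    return T[:3,:3]@(r*d)+T[:3,3]
E
python3 - <<'E'
from h import *
print(read_state())
for n in('top','side'):
    s=snapshot(n);pickle.dump(s,open(n+'.pkl','wb'));save(n,s['img'])
E
```

```text
{'time_s': 0.0, 'qpos': array([-1.18000867e+00,  3.20276983e-01,  1.56568373e+00, -1.25430347e-05,
        1.25738695e+00, -1.99772672e-02]), 'qd': array([0.00069097, 0.00016191, 0.0005863 , 0.00080413, 0.00019699,
       0.00026979]), 'joint_efforts': array([ 1.41733672e-03, -4.12450254e+01, -2.31973743e+01,  7.26665184e-02,
        4.54784813e-02, -1.42946469e-04]), 'ee_pos': array([ 229.41761521, -526.6916322 ,  211.12702898]), 'tcp_rot': array([-2.62697988e+00,  1.72116601e+00,  2.28513183e-03]), 'wrist_force': array([ 0.43316301,  0.69803609, -0.22256054]), 'moment': array([-0.03106198,  0.01347353,  0.00405532]), 'finger_gap': 91.53837142532323}
```

View pics/top.png

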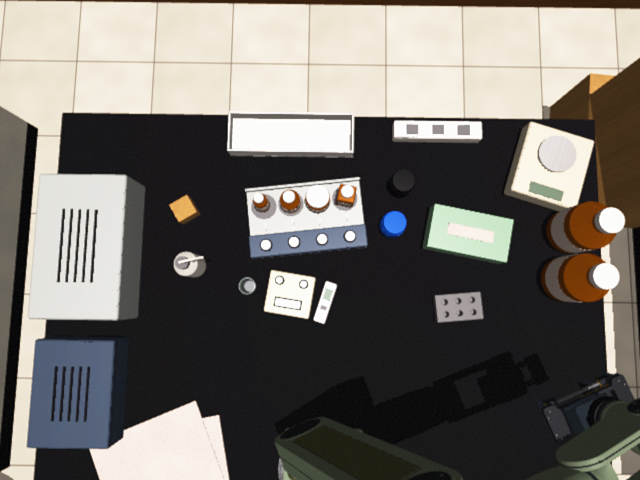

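View pics/side.png

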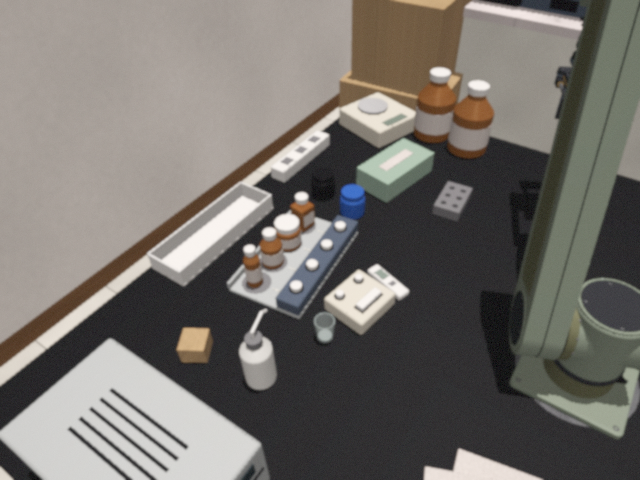

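The top view shows four reservoirs: slim (261,201), round (290,199), jar (318,197, the widest white cap) and square (346,195). The look-alikes, black (402,181) and blue (394,223), stand off the tray. The jar is third from the left, so the key is probably key2 at (322,239). The bar is near (288,303). Next I'll check a close crop and measure.

Run:
```python
from h import *
t=pickle.load(open('top.pkl','rb'));s=pickle.load(open('side.pkl','rb'))
a=cv2.resize(t['img'][170:330,230:380],None,fx=5,fy=5,interpolation=cv2.INTER_CUBIC)[:, :]
a=cv2.resize(t['img'][172:327,230:380],(580,599),interpolation=cv2.INTER_CUBIC);save('topc',a)
a=cv2.resize(s['img'][185:335,225:415],(760,600),interpolation=cv2.INTER_CUBIC);save('sidec',a)
```

```text
(no output)
```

View pics/topc.png

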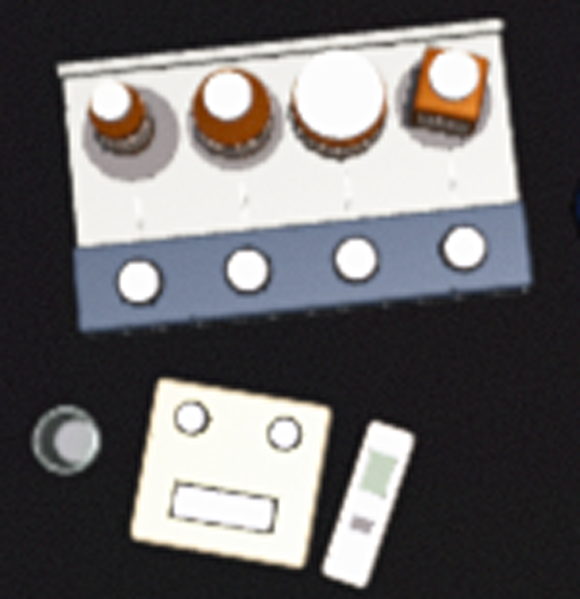

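View pics/sidec.png

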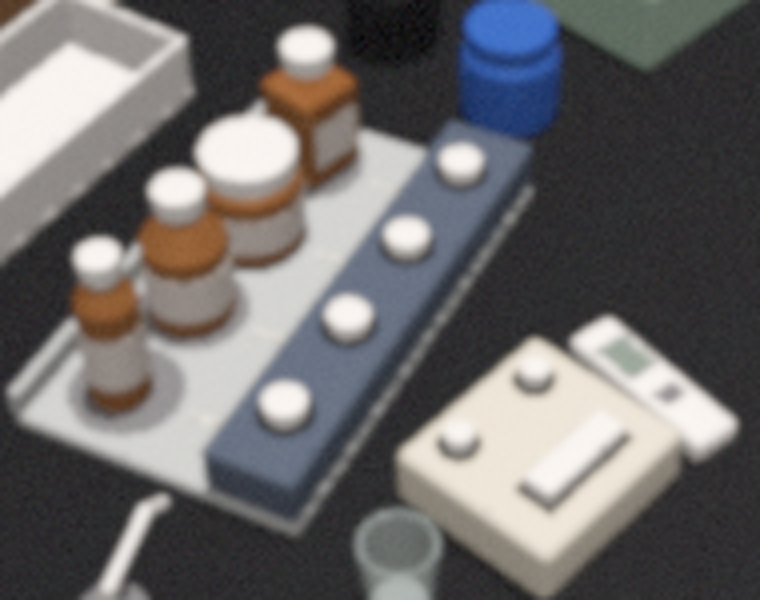

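The crops show the jar (topc 338,95) third from the left, directly behind key2 (topc 357,259; sidec 408,236). The bar is at topc (223,507) and sidec (575,456).

Run:
```python
from h import *
np.set_printoptions(precision=1,suppress=True)
t=pickle.load(open('top.pkl','rb'));s=pickle.load(open('side.pkl','rb'))
def ray(S,u,v):
    T=S['world_from_camera'];d=T[:3,:3]@np.array([(u-S['cx'])/S['fx'],(v-S['cy'])/S['fy'],1.]);return T[:3,3],d/np.linalg.norm(d)
def tri(a,b):
    (p,d),(q,e)=ray(t,*a),ray(s,*b)
    k=np.linalg.lstsq(np.stack([d,-e],1),q-p,rcond=None)[0]
    x,y=p+k[0]*d,q+k[1]*e;return (x+y)/2,np.linalg.norm(x-y)
P={'k0':((139,282),(285,400),57),'k1':((247,271),(348,313),57),'k2':((357,259),(408,235),57),'k3':((465,247),(461,160),57),
'bar':((223,507),(575,456),52),'sl':((192,418),(459,434),52),'sr':((285,434),(534,370),52),'jarcap':((339,95),(248,148),82)}
for n,(a,b,z) in P.items():
    A=(230+a[0]/3.867-.4,172+a[1]/3.865-.4);B=(225+b[0]/4-.4,185+b[1]/4-.4)
    print(n,*tri(A,B),'top@z',world(t,*A,z),'side@z',world(s,*B,z),'depth',world(t,*A),world(s,*B))
```

```text
k0 [575.8 157.6  56.3] 1.624164436760238 top@z [575.1 157.1  57. ] side@z [576.2 158.5  57. ] depth [574.7 156.7  60.9] [575.3 159.5  58.5]
k1 [584.4  84.8  57.2] 1.9429784411480622 top@z [583.6  84.3  57. ] side@z [585.4  85.1  57. ] depth [583.4  84.2  59.1] [584.7  86.   58.2]
k2 [593.6  10.3  54.6] 1.0660111939030443 top@z [592.8  10.   57. ] side@z [592.6  12.6  57. ] depth [592.9  10.   56. ] [592.9  12.1  56.4]
k3 [602.8 -62.8  55.7] 1.2837674191570538 top@z [602. -63.  57.] side@z [602.5 -61.3  57. ] depth [601.9 -63.   57.9] [600.4 -58.   60.5]
bar [425.2  97.8  46.7] 0.6002767677289321 top@z [425.   97.4  52. ] side@z [423.4 101.9  52. ] depth [425.1  97.1  55.3] [423.3 102.1  52.3]
sl [485.1 120.3  48.7] 1.9474369318338778 top@z [484.1 119.5  52. ] side@z [484.4 123.   52. ] depth [484.1 119.6  51.6] [484.3 123.3  52.3]
sr [475.3  57.4  48.5] 2.053698389566686 top@z [474.3  56.8  52. ] side@z [474.6  60.6  52. ] depth [474.2  56.6  57.5] [474.2  61.3  52.9]
jarcap [701.   24.1  83.2] 1.6268858370986459 top@z [700.6  23.7  82. ] side@z [702.7  23.4  82. ] depth [699.7  23.6  86.1] [699.7  26.8  86. ]
```

```bash
cat >> h.py <<'E'
from scipy.spatial.transform import Rotation as Ro
np.set_printoptions(precision=3,suppress=True)
def plan(x,y,z,yaw):
    """tool-frame shift (cm) & rotvec to get TCP to x,y,z, pointing down, jaw axis along +-(own y) at yaw"""
    st=read_state();R=Ro.from_rotvec(st['tcp_rot']);p=st['ee_pos']
    print('pos',p,'axes',R.as_matrix().T.tolist(),'q',st['qpos'])
    print('shift cm',R.inv().apply(np.array([x,y,z])-p)/10)
    for sg in(1,-1):
        X=sg*np.array([-np.sin(yaw),np.cos(yaw),0]);Z=np.array([0,0,-1.]);Y=np.cross(Z,X)
        print(sg,'rot',(R.inv()*Ro.from_matrix(np.stack([X,Y,Z],1))).as_rotvec())
E
python3 -c "
from h import *
plan(593,11,180,.122)"
```

```text
pos [ 229.438 -526.753  211.193] axes [[0.39935313082415114, -0.9167958049493538, -0.0015902604235514491], [-0.9167969627648939, -0.39935363909688704, 2.266956492573088e-06], [-0.0006371546234594217, 0.0014570406101444312, -0.9999987355325235]] q [-1.18   0.32   1.566 -0.     1.257 -0.02 ]
shift cm [-34.777 -54.807   3.175]
1 rot [-0.002  0.    -2.853]
-1 rot [0.    0.002 0.289]
```

>>> jog_arm([
  {"dx": -17, "dy": -27, "dz": 0, "rz": 0.14, "hand": 0},
  {"dx": -17, "dy": -27, "dz": 0, "rz": 0.14, "hand": 0},
  {"dx": -17, "dy": -27, "dz": 0, "rz": 0.14, "hand": 0},
  {"dx": -17, "dy": -27, "dz": 0, "rz": 0.14, "hand": 0},
  {"dx": -17, "dy": -27, "dz": 0, "rz": 0.14, "hand": 0},
  {"dx": -17, "dy": -27, "dz": 0, "rz": 0.14, "hand": 0},
  {"dx": -34.8, "dy": -49, "dz": 0, "rz": 0.289, "hand": 0},
  {"dx": -34.8, "dy": -49, "dz": 0, "rz": 0.289, "hand": 0},
  {"dx": -34.8, "dy": -49, "dz": 0, "rz": 0.289, "hand": 0},
  {"dx": -34.8, "dy": -49, "dz": 0, "rz": 0.289, "hand": 0},
  {"dx": -34.8, "dy": -49, "dz": 0, "rz": 0.289, "hand": 0},
  {"dx": -34.8, "dy": -49, "dz": 0, "rz": 0.289, "hand": 0},
], grip_force=10)

```text
invalid input
```

```bash
python3 -c "
from h import *
plan(593,11,180,.122);s=snapshot('wrist');pickle.dump((read_state(),s),open('w1.pkl','wb'));save('w1',s['img']);st=read_state();print(st['time_s'],st['finger_gap'],s['hand_eye'])"
```

```text
pos [ 229.438 -526.753  211.193] axes [[0.39935313082415114, -0.9167958049493538, -0.0015902604235514491], [-0.9167969627648939, -0.39935363909688704, 2.266956492573088e-06], [-0.0006371546234594217, 0.0014570406101444312, -0.9999987355325235]] q [-1.18   0.32   1.566 -0.     1.257 -0.02 ]
shift cm [-34.777 -54.807   3.175]
1 rot [-0.002  0.    -2.853]
-1 rot [0.    0.002 0.289]
0.15 91.65103462527286 [[   1.       0.001    0.001    0.455]
 [  -0.001    0.968    0.253  -71.518]
 [  -0.001   -0.253    0.968 -173.785]
 [   0.       0.       0.       1.   ]]
```

View pics/w1.png

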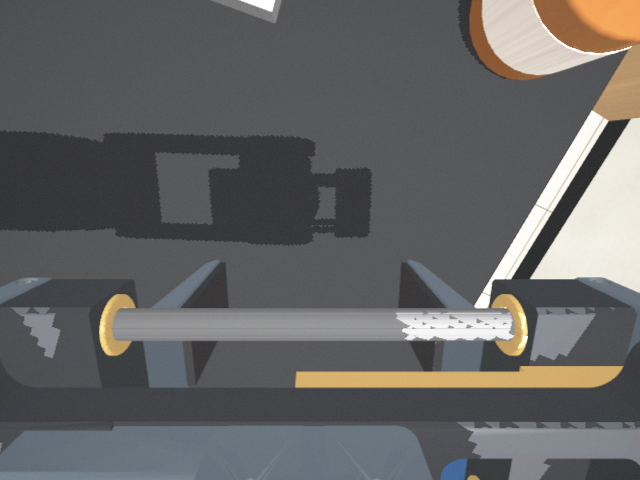

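>>> jog_arm([
  {"dx": -3.0, "dy": -4.0, "dz": 0.0, "rx": 0.0, "ry": 0.0, "rz": 0.1, "hand": 0.0},
])

```text
time_s: 0.25
ee_pos: [253.0, -487.0, 211.1]
tcp_rot: [2.53, -1.859, 0.001]
wrist_force: [0.8, 0.6, 0.7]
finger_gap: 86.0
```

```bash
python3 -c "
from h import *
plan(510,11,210,.122)"
```

```text
pos [ 253.002 -486.963  211.101] axes [[0.29876283367007467, -0.9543252859307068, 0.0020044577076261238], [-0.9543271080147766, -0.29876046854229593, 0.001397621028841957], [-0.0007349323640687723, -0.002330465546230476, -0.9999970143979221]] q [-1.112  0.278  1.627 -0.002  1.235  0.156]
shift cm [-39.844 -39.403  -0.025]
1 rot [ 0.003  0.002 -2.96 ]
-1 rot [ 0.001 -0.002  0.181]
```

>>> jog_arm([
  {"dx": -3.5, "dy": -3.5, "dz": 0.0, "rx": 0.0, "ry": 0.0, "rz": 0.05, "hand": 0.0},
  {"dx": -7.0, "dy": -7.0, "dz": 0.0, "rx": 0.0, "ry": 0.0, "rz": 0.1, "hand": 0.0},
  {"dx": -10.5, "dy": -10.5, "dz": 0.0, "rx": 0.0, "ry": 0.0, "rz": 0.15, "hand": 0.0},
  {"dx": -14.0, "dy": -14.0, "dz": 0.0, "rx": 0.0, "ry": 0.0, "rz": 0.18, "hand": 0.0},
  {"dx": -17.5, "dy": -17.5, "dz": 0.0, "rx": 0.0, "ry": 0.0, "rz": 0.18, "hand": 0.0},
  {"dx": -21.0, "dy": -21.0, "dz": 0.0, "rx": 0.0, "ry": 0.0, "rz": 0.18, "hand": 0.0},
  {"dx": -24.5, "dy": -24.5, "dz": 0.0, "rx": 0.0, "ry": 0.0, "rz": 0.18, "hand": 0.0},
  {"dx": -28.0, "dy": -28.0, "dz": 0.0, "rx": 0.0, "ry": 0.0, "rz": 0.18, "hand": 0.0},
  {"dx": -31.5, "dy": -31.5, "dz": 0.0, "rx": 0.0, "ry": 0.0, "rz": 0.18, "hand": 0.0},
  {"dx": -35.0, "dy": -35.0, "dz": 0.0, "rx": 0.0, "ry": 0.0, "rz": 0.18, "hand": 0.0},
  {"dx": -39.8, "dy": -39.4, "dz": 0.0, "rx": 0.0, "ry": 0.0, "rz": 0.18, "hand": 0.0},
  {"dx": -39.8, "dy": -39.4, "dz": 0.0, "rx": 0.0, "ry": 0.0, "rz": 0.18, "hand": 0.0},
])

```text
time_s: 1.45
ee_pos: [509.1, 19.6, 211.6]
tcp_rot: [-2.365, 2.066, 0.001]
wrist_force: [0.2, -0.6, 0.6]
finger_gap: 0.9
```

```bash
python3 -c "
from h import *
plan(593,11,120,.122);st=read_state();s=snapshot('wrist');pickle.dump((st,s),open('w2.pkl','wb'));save('w2',s['img']);print(st['time_s'],st['finger_gap'])"
```

```text
pos [509.075  19.606 211.605] axes [[0.13457750886827188, -0.9909022816575114, -0.0012499250973000808], [-0.9909029871559513, -0.13457687479687955, -0.0005786322824299463], [0.0004051570355756967, 0.001316425403756027, -0.9999990514355168]] q [0.015 0.216 1.71  0.001 1.214 1.45 ]
shift cm [ 1.994 -8.195  9.163]
1 rot [-0.002 -0.001 -3.129]
-1 rot [-0.001  0.001  0.013]
1.45 0.9158025068686398
```

View pics/w2.png

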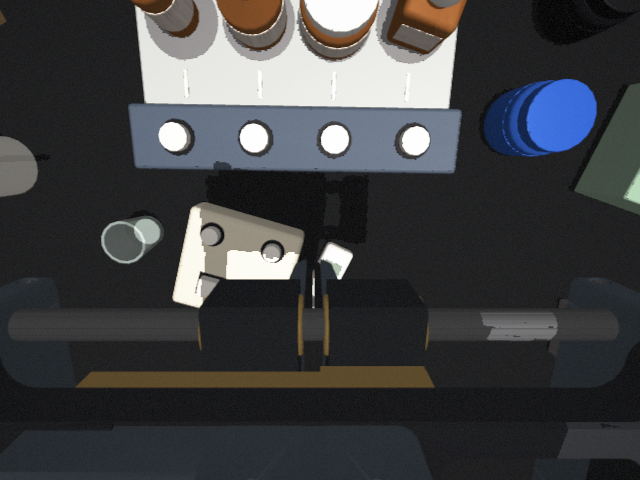

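The wrist view shows the jar (339,20) behind key2 (335,139), as expected. I'll check the positions with this third view.

Run:
```python
from h import *
st,s=pickle.load(open('w2.pkl','rb'));print(st['qd'])
T=np.eye(4);T[:3,:3]=Ro.from_rotvec(st['tcp_rot']).as_matrix();T[:3,3]=st['ee_pos'];s['world_from_camera']=T@s['hand_eye']
for n,u,v,z in[('k0',175,136,57),('k1',255,137,57),('k2',335,138.5,57),('k3',414,140,57),('sl',211.5,235,52),('sr',272.5,251,52)]: print(n,world(s,u,v,z),world(s,u,v))
plan(594,10.5,120,.122)
```

```text
[ 0.217  0.087 -0.107 -0.049  0.053  0.233]
k0 [577.87  155.642  57.   ] [577.876 155.267  57.971]
k1 [586.893  83.219  57.   ] [586.851  82.883  59.023]
k2 [595.495  10.645  57.   ] [595.469  10.675  57.555]
k3 [603.988 -61.159  57.   ] [603.892 -60.798  58.32 ]
sl [488.111 118.227  52.   ] [488.468 117.879  53.298]
sr [479.873  56.304  52.   ] [480.25   56.2    53.253]
pos [509.253  19.649 211.45 ] axes [[0.13460279225829785, -0.9908983236621727, -0.0016126003119333507], [-0.990899575939685, -0.13460203999175346, -0.0005667738625768287], [0.0003445559786453469, 0.0016742143097368228, -0.9999985391427445]] q [0.015 0.217 1.71  0.002 1.214 1.45 ]
shift cm [ 2.062 -8.269  9.146]
1 rot [-0.003 -0.001 -3.129]
-1 rot [-0.001  0.002  0.013]
```

>>> jog_arm([
  {"dx": 1.0, "dy": -4.0, "dz": 0.0, "rx": 0.0, "ry": 0.0, "rz": 0.013, "hand": 0.0},
  {"dx": 2.06, "dy": -8.27, "dz": 0.0, "rx": 0.0, "ry": 0.0, "rz": 0.013, "hand": 0.0},
  {"dx": 2.06, "dy": -8.27, "dz": 3.0, "rx": 0.0, "ry": 0.0, "rz": 0.013, "hand": 0.0},
  {"dx": 2.06, "dy": -8.27, "dz": 6.0, "rx": 0.0, "ry": 0.0, "rz": 0.013, "hand": 0.0},
  {"dx": 2.06, "dy": -8.27, "dz": 9.1, "rx": 0.0, "ry": 0.0, "rz": 0.013, "hand": 0.0},
  {"dx": 2.06, "dy": -8.27, "dz": 9.1, "rx": 0.0, "ry": 0.0, "rz": 0.013, "hand": 0.0},
  {"dx": 2.06, "dy": -8.27, "dz": 9.1, "rx": 0.0, "ry": 0.0, "rz": 0.013, "hand": 0.0},
])

```text
time_s: 2.2
ee_pos: [592.2, 5.1, 121.2]
tcp_rot: [2.347, -2.087, -0.001]
wrist_force: [-0.1, -0.6, 0.8]
finger_gap: 0.2
```

```bash
python3 -c "
from h import *
plan(594,11,79,.122);st=read_state();s=snapshot('side');save('s2',cv2.resize(s['img'][100:320,200:420],(600,600)));print(st['time_s'],st['finger_gap'],st['wrist_force'])"
```

```text
pos [592.174   5.12  121.169] axes [[0.11662825280633159, -0.9931756074875524, 0.0002516725531303643], [-0.9931753089860833, -0.11662800357213744, 0.0008452237430074945], [-0.0008101035369988741, -0.0003485319340959579, -0.9999996111287996]] q [-0.011  0.416  1.657 -0.     1.069  1.444]
shift cm [-0.564 -0.253  4.217]
1 rot [-0.    -0.001  3.136]
-1 rot [ 0.001 -0.    -0.005]
2.2 0.17291411067232365 [-0.107 -0.558  0.784]
```

View pics/s2.png

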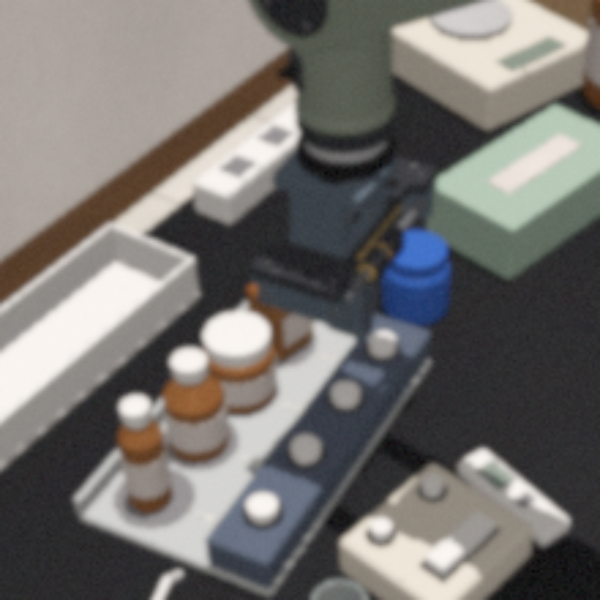

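>>> jog_arm([
  {"dx": -0.55, "dy": -0.25, "dz": 1.0, "rx": 0.0, "ry": 0.0, "rz": -0.005, "hand": 0.0},
  {"dx": -0.55, "dy": -0.25, "dz": 2.0, "rx": 0.0, "ry": 0.0, "rz": -0.005, "hand": 0.0},
  {"dx": -0.55, "dy": -0.25, "dz": 3.0, "rx": 0.0, "ry": 0.0, "rz": -0.005, "hand": 0.0},
  {"dx": -0.55, "dy": -0.25, "dz": 3.5, "rx": 0.0, "ry": 0.0, "rz": -0.005, "hand": 0.0},
  {"dx": -0.55, "dy": -0.25, "dz": 3.5, "rx": 0.0, "ry": 0.0, "rz": -0.005, "hand": 0.0},
  {"dx": -0.55, "dy": -0.25, "dz": 3.5, "rx": 0.0, "ry": 0.0, "rz": -0.005, "hand": 0.0},
])

```text
time_s: 2.85
ee_pos: [594.3, 11.8, 85.9]
tcp_rot: [2.354, -2.081, 0.0]
wrist_force: [-0.2, -0.7, 0.2]
finger_gap: 0.6
```

```bash
python3 -c "
from h import *
plan(594,11,79,.122);st=read_state();s=snapshot('side');save('s3',cv2.resize(s['img'][180:300,270:390],(600,600),interpolation=cv2.INTER_CUBIC));w=snapshot('wrist');save('w3',w['img']);print(st['time_s'],st['finger_gap'],st['wrist_force'])"
```

```text
pos [594.331  11.829  85.88 ] axes [[0.1225433014828828, -0.9924631605344527, 0.00011934672416436333], [-0.9924631671742365, -0.12254329657803002, 4.7605384441139136e-05], [-3.2621449286020685e-05, -0.00012428094883381306, -0.9999999917450434]] q [ 0.001  0.453  1.696 -0.     0.993  1.449]
shift cm [0.078 0.043 0.688]
1 rot [ 0.     0.    -3.141]
-1 rot [ 0.    -0.     0.001]
2.85 0.5840414961384753 [-0.185 -0.731  0.249]
```

View pics/s3.png

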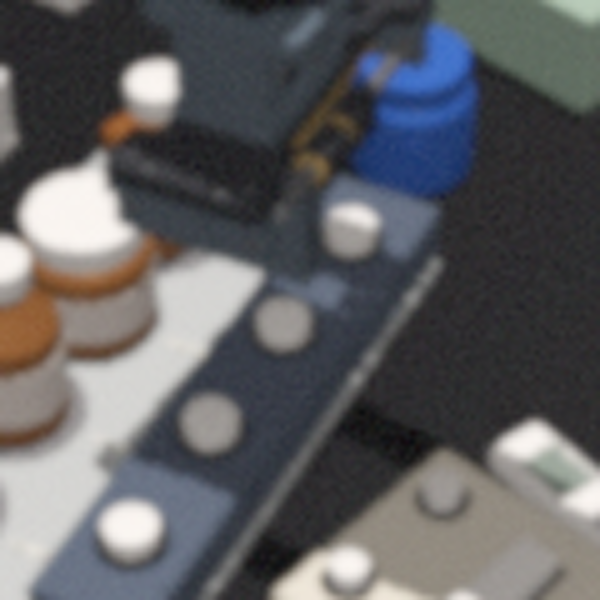

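View pics/w3.png

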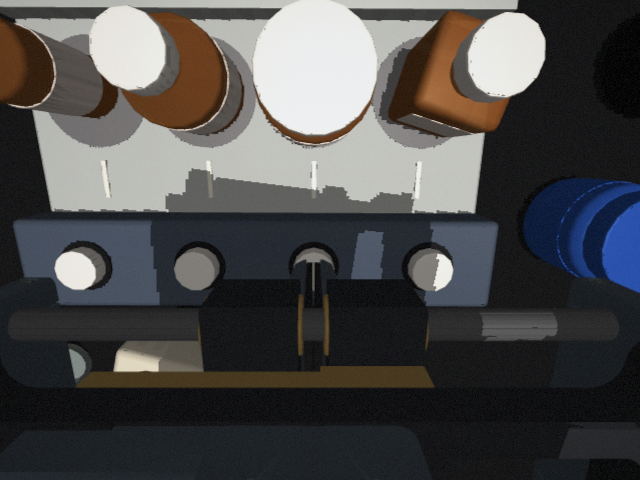

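Run:
```python
from h import *
st=read_state();s=snapshot('side');w=snapshot('wrist')
T=s['world_from_camera']
for n,p in[('tip',st['ee_pos']+[0,0,-22]),('key2',[594,11,57]),('tcp',st['ee_pos'])]:
    c=np.linalg.inv(T)@np.append(p,1);u=s['fx']*c[0]/c[2]+s['cx'];v=s['fy']*c[1]/c[2]+s['cy'];print(n,u,v,'crop',(u-270)*5,(v-180)*5)
H=np.linalg.inv(w['hand_eye'])
for q in[(0,0,22),(0,0,29),(0,-16,22),(0,0,3)]:
    c=H@np.array([*q,1.]);print(q,w['fx']*c[0]/c[2]+w['cx'],w['fy']*c[1]/c[2]+w['cy'])
a=s['img'][180:300,270:390].astype(float)/255;save('s4',(255*cv2.resize(a**.5,(600,600),interpolation=cv2.INTER_CUBIC).clip(0,1)).astype('uint8'))
a=w['img'][200:360,213:413].astype(float)/255;save('w4',(255*cv2.resize(a**.5,(750,600),interpolation=cv2.INTER_CUBIC).clip(0,1)).astype('uint8'))
```

```text
tip 326.03249675799344 240.6685876424079 crop 280.1624837899672 303.3429382120396
key2 326.4801775264511 242.75344378129793 crop 282.40088763225543 313.7672189064897
tcp 325.8369646827484 233.93341232732504 crop 279.18482341374187 269.66706163662525
(0, 0, 22) 312.0792022384202 275.63159384027557
(0, 0, 29) 312.0983701108897 271.75110217281906
(0, -16, 22) 312.08789004807727 250.10012887122448
(0, 0, 3) 312.0202550631214 287.5653138152848
```

View pics/s4.png

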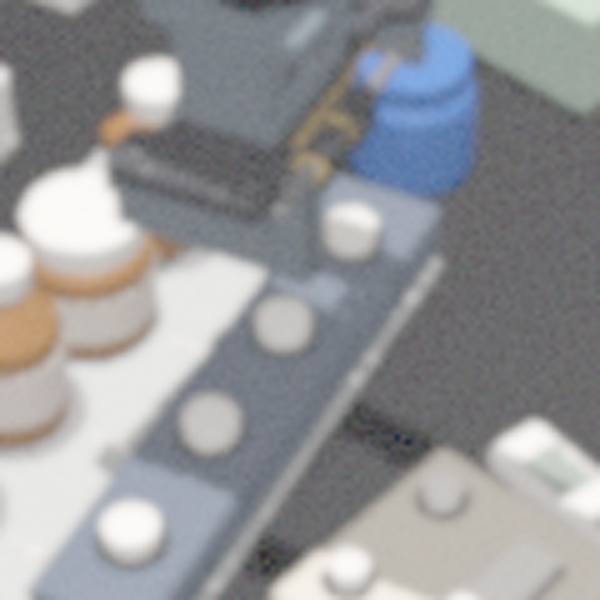

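View pics/w4.png

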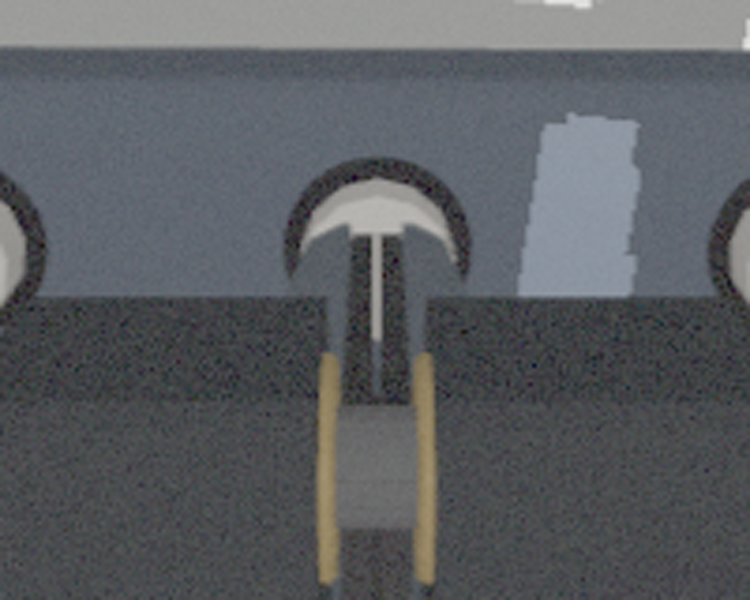

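Run:
```python
from h import *
st=read_state();w=snapshot('wrist');s=snapshot('side')
Z=w['z_map']
np.set_printoptions(precision=0,suppress=True,linewidth=250)
def tool(u,v):
    d=Z[v,u];return (w['hand_eye']@np.array([(u-w['cx'])/w['fx']*d,(v-w['cy'])/w['fy']*d,d,1]))[:3]
for v in range(246,300,3): print(v,*[tool(u,v) for u in(296,303,309,318,324,331)])
print()
for v in range(226,248,2): print(v,*[world(s,u,v) for u in range(320,340,3)])
```

```text
246 [-10. -13.  42.] [ -6. -14.  39.] [ -2. -14.  39.] [  4. -14.  39.] [  8. -14.  39.] [ 12. -14.  40.]
249 [-10. -12.  39.] [ -6. -12.  40.] [ -2. -13.  36.] [  4. -13.  37.] [  8. -12.  39.] [ 12. -12.  38.]
252 [-10. -10.  40.] [ -6. -12.  33.] [ -2. -13.  30.] [  4. -13.  30.] [  8. -11.  37.] [ 12. -10.  38.]
255 [-10.  -8.  37.] [ -6. -11.  29.] [ -2. -11.  29.] [  4. -11.  29.] [  7. -11.  29.] [12. -8. 38.]
258 [-10.  -8.  33.] [-6. -9. 28.] [-2. -9. 27.] [ 4. -9. 28.] [ 7. -9. 29.] [12. -6. 39.]
261 [-10.  -7.  29.] [ -5. -18.  -5.] [-2. -7. 28.] [ 4. -7. 29.] [  6. -18.  -6.] [12. -5. 34.]
264 [ -8. -19. -13.] [ -4. -18. -12.] [ -2. -17.  -7.] [  3. -17.  -7.] [  6. -18. -11.] [12. -5. 30.]
267 [ -8. -18. -16.] [ -4. -18. -16.] [ -1. -17. -12.] [  3. -17. -11.] [  6. -18. -16.] [  9. -18. -16.]
270 [ -7. -19. -22.] [ -4. -19. -22.] [ -1. -16. -15.] [  3. -17. -16.] [   0.  -72. -174.] [  9. -18. -20.]
273 [ -7. -19. -26.] [ -4. -18. -24.] [ -1. -17. -20.] [  3. -17. -20.] [  6. -18. -24.] [  9. -18. -24.]
276 [ -7. -18. -28.] [ -4. -18. -28.] [ -1. -17. -24.] [  3. -17. -
[... 1434 characters left out ...]
 [615. -18.  46.] [608. -20.  48.] [576.  13.  90.] [599. -33.  42.] [590. -33.  46.]
238 [624.  -4.  45.] [617.  -7.  47.] [611. -11.  47.] [606. -17.  44.] [599. -20.  46.] [591. -21.  49.] [585. -26.  47.]
240 [620.   1.  44.] [613.  -1.  47.] [599.   5.  59.] [593.   1.  58.] [594. -13.  46.] [589. -19.  44.] [582. -22.  46.]
242 [616.   7.  45.] [602.  14.  58.] [594.  13.  61.] [591.   5.  56.] [591.  -8.  46.] [585. -12.  45.] [577. -14.  48.]
244 [611.  14.  46.] [ 99. 714. 884.] [591.  17.  59.] [585.  13.  59.] [586.  -1.  47.] [580.  -5.  47.] [574.  -9.  47.]
246 [607.  20.  47.] [597.  22.  54.] [588.  21.  57.] [584.  16.  55.] [582.   5.  47.] [579.  -3.  43.] [571.  -4.  46.]
```

The views disagree with the text. In both the wrist and side depth, the fingers end about 6 mm *behind* the TCP, near z≈92, instead of 22 mm ahead of it. I'll come down in small steps and watch the force.

>>> jog_arm([
  {"dx": 0.05, "dy": 0.0, "dz": 0.2, "rx": 0.0, "ry": 0.0, "rz": 0.0, "hand": 0.0},
  {"dx": 0.05, "dy": 0.0, "dz": 0.4, "rx": 0.0, "ry": 0.0, "rz": 0.0, "hand": 0.0},
  {"dx": 0.05, "dy": 0.0, "dz": 0.6, "rx": 0.0, "ry": 0.0, "rz": 0.0, "hand": 0.0},
  {"dx": 0.05, "dy": 0.0, "dz": 0.8, "rx": 0.0, "ry": 0.0, "rz": 0.0, "hand": 0.0},
  {"dx": 0.05, "dy": 0.0, "dz": 0.9, "rx": 0.0, "ry": 0.0, "rz": 0.0, "hand": 0.0},
  {"dx": 0.05, "dy": 0.0, "dz": 0.9, "rx": 0.0, "ry": 0.0, "rz": 0.0, "hand": 0.0},
])

```text
time_s: 3.75
ee_pos: [594.2, 11.3, 76.7]
tcp_rot: [2.353, -2.081, -0.0]
wrist_force: [0.4, 0.9, 0.2]
finger_gap: 0.7
```

There is no contact at nominal tip height 54.7, so the visual finding holds. Continuing down.

>>> jog_arm([
  {"dx": 0.0, "dy": 0.0, "dz": 0.2, "rx": 0.0, "ry": 0.0, "rz": 0.0, "hand": 0.0},
  {"dx": 0.0, "dy": 0.0, "dz": 0.4, "rx": 0.0, "ry": 0.0, "rz": 0.0, "hand": 0.0},
  {"dx": 0.0, "dy": 0.0, "dz": 0.4, "rx": 0.0, "ry": 0.0, "rz": 0.0, "hand": 0.0},
])

```text
time_s: 4.05
ee_pos: [594.1, 11.3, 72.6]
tcp_rot: [2.353, -2.081, -0.001]
wrist_force: [-0.4, -0.1, 0.6]
finger_gap: -0.0
```

Run:
```python
from h import *
st=read_state();w=snapshot('wrist');s=snapshot('side');print(st['ee_pos'],st['wrist_force'],st['moment'])
Z=w['z_map']
np.set_printoptions(precision=0,suppress=True,linewidth=250)
def tool(u,v):
    d=Z[v,u];return (w['hand_eye']@np.array([(u-w['cx'])/w['fx']*d,(v-w['cy'])/w['fy']*d,d,1]))[:3]
for v in range(249,276,3): print(v,*[tool(u,v) for u in(296,303,309,318,324,331)])
for v in range(232,248): print(v,*[world(s,u,v) for u in range(320,340,3)])
save('s5',cv2.resize(s['img'][180:300,270:390],(600,600),interpolation=cv2.INTER_CUBIC))
```

```text
[594.074  11.338  72.601] [-0.4   -0.121  0.641] [ 0.05  -0.042 -0.034]
249 [-10. -15.  27.] [ -5. -16.  25.] [ -2. -16.  24.] [  4. -16.  25.] [  7. -15.  26.] [ 11. -15.  27.]
252 [-10. -14.  24.] [ -5. -14.  24.] [ -2. -14.  25.] [  4. -14.  24.] [  7. -14.  24.] [ 11. -13.  27.]
255 [-10. -12.  25.] [ -5. -13.  23.] [ -2. -13.  21.] [  4. -13.  21.] [  7. -12.  25.] [ 11. -12.  25.]
258 [-10. -10.  26.] [ -5. -12.  18.] [ -2. -13.  14.] [  3. -13.  15.] [  7. -11.  22.] [ 11. -10.  25.]
261 [-10.  -9.  22.] [ -5. -19.  -7.] [ -2. -12.  14.] [  3. -12.  14.] [  6. -18.  -6.] [11. -8. 25.]
264 [ -8. -18. -10.] [ -4. -18. -11.] [ -2. -17.  -7.] [  3. -17.  -7.] [  6. -18. -11.] [11. -6. 25.]
267 [ -8. -18. -15.] [ -4. -18. -16.] [ -1. -17. -12.] [  3. -17. -12.] [  6. -18. -16.] [  9. -18. -15.]
270 [ -7. -19. -21.] [ -4. -19. -21.] [ -1. -17. -16.] [  3. -17. -15.] [  6. -18. -20.] [  9. -18. -19.]
273 [ -7. -18. -25.] [ -4. -18. -25.] [ -1. -17. -20.] [  3. -17. -21.] [  6. -18. -24.] [  9. -18. -25.]
232 [557.  87. 170.] [547.  90. 177.] [587.  22. 104.] [580.  19. 105.] [576.  1
[... 1187 characters left out ...]
 [594.  12.  60.] [591.   5.  57.] [591.  -9.  45.] [585. -13.  45.] [578. -15.  47.]
243 [616.   8.  42.] [599.  18.  59.] [594.  13.  58.] [587.  10.  59.] [587.  -2.  50.] [581.  -6.  49.] [578. -15.  44.]
244 [612.  13.  45.] [597.  22.  60.] [591.  17.  59.] [586.  12.  58.] [586.  -1.  47.] [580.  -5.  48.] [576. -12.  44.]
245 [609.  17.  46.] [597.  22.  57.] [589.  20.  60.] [583.  16.  59.] [586.  -0.  45.] [580.  -5.  43.] [572.  -6.  47.]
246 [607.  21.  47.] [596.  24.  56.] [589.  20.  56.] [583.  17.  57.] [582.   6.  48.] [578.  -1.  45.] [572.  -7.  43.]
247 [606.  22.  46.] [598.  21.  49.] [587.  23.  56.] [582.  18.  55.] [579.  10.  50.] [576.   1.  44.] [570.  -3.  44.]
```

View pics/s5.png

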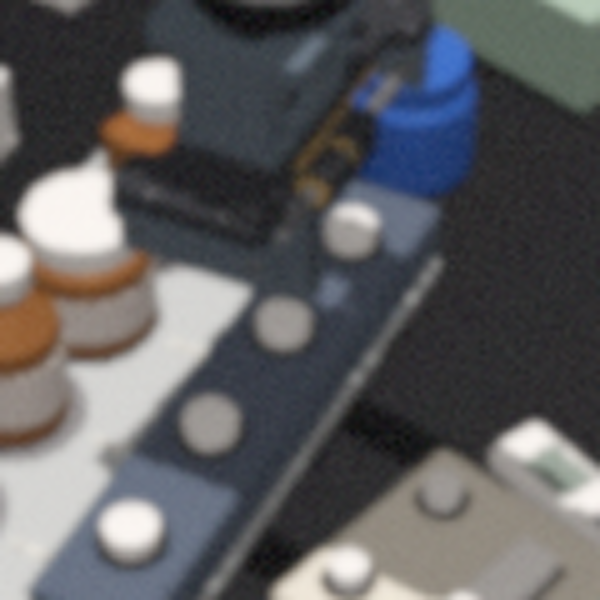

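The side depth puts the tip bottom at z≈79 (TCP + 6), so contact should come near TCP z≈51.

>>> jog_arm([
  {"dx": 0.0, "dy": 0.0, "dz": 0.4, "rx": 0.0, "ry": 0.0, "rz": 0.0, "hand": 0.0},
  {"dx": 0.0, "dy": 0.0, "dz": 0.8, "rx": 0.0, "ry": 0.0, "rz": 0.0, "hand": 0.0},
  {"dx": 0.0, "dy": 0.0, "dz": 1.2, "rx": 0.0, "ry": 0.0, "rz": 0.0, "hand": 0.0},
  {"dx": 0.0, "dy": 0.0, "dz": 1.5, "rx": 0.0, "ry": 0.0, "rz": 0.0, "hand": 0.0},
  {"dx": 0.0, "dy": 0.0, "dz": 1.7, "rx": 0.0, "ry": 0.0, "rz": 0.0, "hand": 0.0},
  {"dx": 0.0, "dy": 0.0, "dz": 1.7, "rx": 0.0, "ry": 0.0, "rz": 0.0, "hand": 0.0},
])

```text
time_s: 4.75
ee_pos: [594.2, 11.3, 55.6]
tcp_rot: [2.353, -2.081, -0.0]
wrist_force: [0.1, 0.1, 0.1]
finger_gap: 0.5
```

Run:
```python
from h import *
st=read_state();s=snapshot('side');w=snapshot('wrist');print(st['ee_pos'],st['wrist_force'],st['moment'])
save('s6',cv2.resize(s['img'][180:300,270:390],(600,600),interpolation=cv2.INTER_CUBIC));save('w6',w['img'])
```

```text
[594.192  11.35   55.634] [0.07  0.148 0.084] [0.048 0.018 0.05 ]
```

View pics/s6.png

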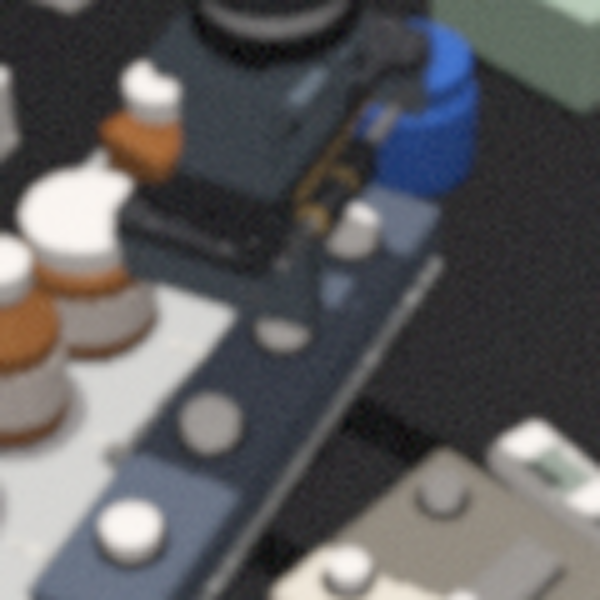

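View pics/w6.png

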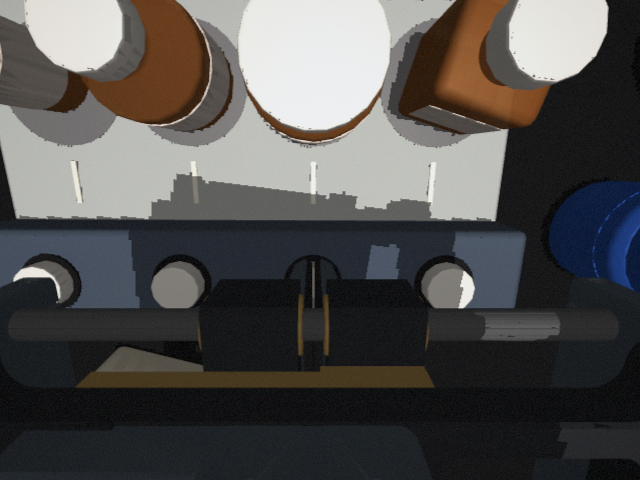

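The fingertips now hang just above key2 (s6 283,335), centred over it in the wrist view (313,265). No other key is under the fingers. I'll descend in small increments.

>>> jog_arm([
  {"dx": 0.0, "dy": 0.0, "dz": 0.15, "rx": 0.0, "ry": 0.0, "rz": 0.0, "hand": 0.0},
  {"dx": 0.0, "dy": 0.0, "dz": 0.3, "rx": 0.0, "ry": 0.0, "rz": 0.0, "hand": 0.0},
  {"dx": 0.0, "dy": 0.0, "dz": 0.45, "rx": 0.0, "ry": 0.0, "rz": 0.0, "hand": 0.0},
  {"dx": 0.0, "dy": 0.0, "dz": 0.6, "rx": 0.0, "ry": 0.0, "rz": 0.0, "hand": 0.0},
  {"dx": 0.0, "dy": 0.0, "dz": 0.6, "rx": 0.0, "ry": 0.0, "rz": 0.0, "hand": 0.0},
])

```text
time_s: 5.35
ee_pos: [594.6, 11.3, 50.2]
tcp_rot: [-2.353, 2.081, -0.001]
wrist_force: [-0.4, 0.1, 3.9]
finger_gap: 0.6
```

>>> jog_arm([
  {"dx": 0.0, "dy": 0.0, "dz": 0.1, "rx": 0.0, "ry": 0.0, "rz": 0.0, "hand": 0.0},
  {"dx": 0.0, "dy": 0.0, "dz": 0.2, "rx": 0.0, "ry": 0.0, "rz": 0.0, "hand": 0.0},
  {"dx": 0.0, "dy": 0.0, "dz": 0.2, "rx": 0.0, "ry": 0.0, "rz": 0.0, "hand": 0.0},
])

```text
time_s: 5.65
ee_pos: [594.6, 11.4, 48.4]
tcp_rot: [-2.353, 2.081, -0.001]
wrist_force: [-0.8, 0.3, 6.5]
finger_gap: 0.2
```

>>> jog_arm([
  {"dx": 0.0, "dy": 0.0, "dz": 0.1, "rx": 0.0, "ry": 0.0, "rz": 0.0, "hand": 0.0},
  {"dx": 0.0, "dy": 0.0, "dz": 0.1, "rx": 0.0, "ry": 0.0, "rz": 0.0, "hand": 0.0},
])

```text
time_s: 5.85
ee_pos: [594.6, 11.3, 48.2]
tcp_rot: [-2.353, 2.08, -0.001]
wrist_force: [-2.0, -0.9, 10.3]
finger_gap: 0.5
```

Key2 has bottomed: force rose to 10.3 N with only 0.2 mm more travel. Lifting away.

>>> jog_arm([
  {"dx": 0.0, "dy": 0.0, "dz": -1.0, "rx": 0.0, "ry": 0.0, "rz": 0.0, "hand": 0.0},
  {"dx": 0.0, "dy": 0.0, "dz": -3.0, "rx": 0.0, "ry": 0.0, "rz": 0.0, "hand": 0.0},
  {"dx": 0.0, "dy": 0.0, "dz": -6.0, "rx": 0.0, "ry": 0.0, "rz": 0.0, "hand": 0.0},
  {"dx": 0.0, "dy": 0.0, "dz": -9.0, "rx": 0.0, "ry": 0.0, "rz": 0.0, "hand": 0.0},
  {"dx": 0.0, "dy": 0.0, "dz": -9.0, "rx": 0.0, "ry": 0.0, "rz": 0.0, "hand": 0.0},
  {"dx": 0.0, "dy": 0.0, "dz": -9.0, "rx": 0.0, "ry": 0.0, "rz": 0.0, "hand": 0.0},
])

```text
time_s: 6.45
ee_pos: [594.1, 11.3, 137.0]
tcp_rot: [-2.354, 2.081, -0.0]
wrist_force: [-1.2, -0.1, -0.8]
finger_gap: 0.9
```

Run:
```python
from h import *
plan(350,98,138,-.157)
s=snapshot('side');save('s7',cv2.resize(s['img'][185:335,225:415],(760,600),interpolation=cv2.INTER_CUBIC))
```

```text
pos [594.117  11.344 136.975] axes [[0.12249083668233766, -0.9924696381675621, 0.00011065445585774068], [-0.992469633468318, -0.12249085107956555, -0.00013433192367764241], [0.00014687451416046325, -9.336675752234575e-05, -0.9999999848552624]] q [-0.     0.404  1.632 -0.     1.105  1.448]
shift cm [-11.59   23.166  -0.107]
1 rot [ 0.    -0.    -2.862]
-1 rot [-0.   -0.    0.28]
```

View pics/s7.png

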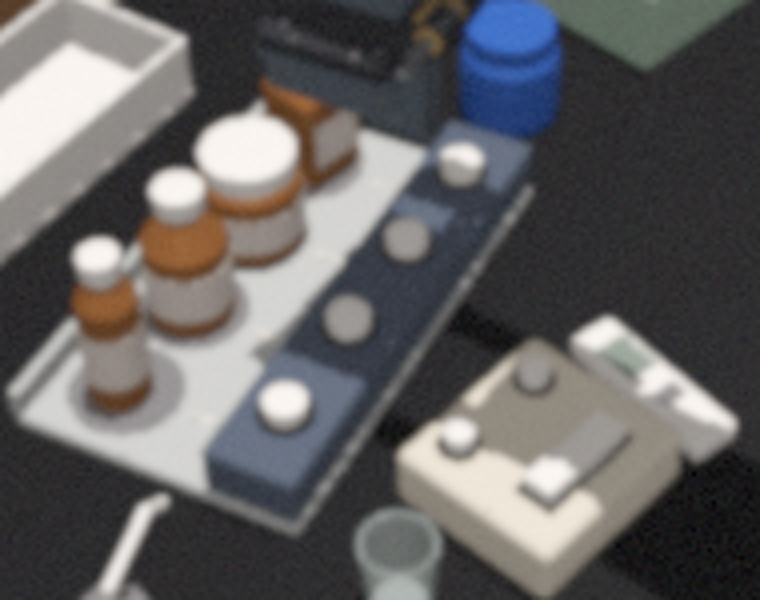

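The keys are up again and the bottles haven't moved. Next I move to a viewing pose short of the bar, to measure it with the wrist camera.

>>> jog_arm([
  {"dx": -2.0, "dy": 4.0, "dz": 0.0, "rx": 0.0, "ry": 0.0, "rz": 0.05, "hand": 0.0},
  {"dx": -4.0, "dy": 8.0, "dz": 0.0, "rx": 0.0, "ry": 0.0, "rz": 0.1, "hand": 0.0},
  {"dx": -6.0, "dy": 12.0, "dz": 0.0, "rx": 0.0, "ry": 0.0, "rz": 0.15, "hand": 0.0},
  {"dx": -8.0, "dy": 16.0, "dz": 0.0, "rx": 0.0, "ry": 0.0, "rz": 0.2, "hand": 0.0},
  {"dx": -10.0, "dy": 20.0, "dz": 0.0, "rx": 0.0, "ry": 0.0, "rz": 0.25, "hand": 0.0},
  {"dx": -11.6, "dy": 23.2, "dz": 0.0, "rx": 0.0, "ry": 0.0, "rz": 0.28, "hand": 0.0},
  {"dx": -11.6, "dy": 23.2, "dz": 0.0, "rx": 0.0, "ry": 0.0, "rz": 0.28, "hand": 0.0},
  {"dx": -11.6, "dy": 23.2, "dz": 0.0, "rx": 0.0, "ry": 0.0, "rz": 0.28, "hand": 0.0},
  {"dx": -11.6, "dy": 23.2, "dz": 0.0, "rx": 0.0, "ry": 0.0, "rz": 0.28, "hand": 0.0},
])

```text
time_s: 7.4
ee_pos: [350.7, 98.0, 136.6]
tcp_rot: [2.04, -2.389, 0.0]
wrist_force: [0.8, -0.3, -1.0]
finger_gap: 0.6
```

```bash
python3 -c "
from h import *
plan(426,98,90,-.157);st=read_state();s=snapshot('wrist');pickle.dump((st,s),open('w7.pkl','wb'));save('w7',s['img']);print(st['time_s'],st['qd'])"
```

```text
pos [350.724  97.953 136.604] axes [[-0.15658541054783875, -0.9876643747953431, 0.00030325515474777373], [-0.9876644213335337, 0.15658540501517643, -4.204912905630064e-05], [-5.9549044690403174e-06, -0.00030609860706683103, -0.9999999531340897]] q [ 0.241  0.058  2.114 -0.     0.969  1.969]
shift cm [-1.185 -7.434  4.66 ]
1 rot [-0.     0.     3.141]
-1 rot [-0. -0. -0.]
7.4 [-0.008  0.005 -0.014  0.001  0.007  0.004]
```

View pics/w7.png

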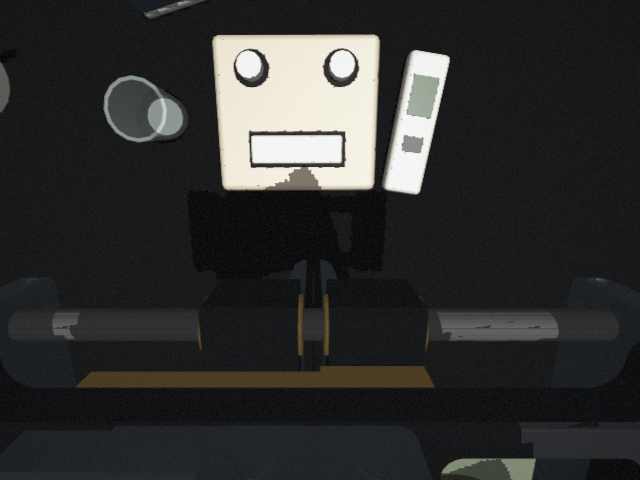

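The wrist view shows the bar centred at (297,149), the stop keys at (249,66) and (342,65), and the box squared to the tool.

Run:
```python
from h import *
st,s=pickle.load(open('w7.pkl','rb'))
T=np.eye(4);T[:3,:3]=Ro.from_rotvec(st['tcp_rot']).as_matrix();T[:3,3]=st['ee_pos'];s['world_from_camera']=T@s['hand_eye']
for n,u,v,z in[('bar',297,149,52),('barL',250,150,52),('barR',344,149,52),('sl',249,66,52),('sr',342,65,52)]: print(n,world(s,u,v,z),world(s,u,v))
```

```text
bar [426.001  97.386  52.   ] [425.981  97.338  53.158]
barL [430.613 131.154  52.   ] [430.971 132.903  41.85 ]
barR [420.702  63.751  52.   ] [420.669  62.813  41.404]
sl [485.14  120.664  52.   ] [484.851 120.509  53.175]
sr [475.867  57.721  52.   ] [475.808  57.753  52.283]
```

>>> jog_arm([
  {"dx": -0.6, "dy": -3.7, "dz": 0.0, "rx": 0.0, "ry": 0.0, "rz": 0.0, "hand": 0.0},
  {"dx": -1.2, "dy": -7.4, "dz": 0.0, "rx": 0.0, "ry": 0.0, "rz": 0.0, "hand": 0.0},
  {"dx": -1.2, "dy": -7.4, "dz": 2.0, "rx": 0.0, "ry": 0.0, "rz": 0.0, "hand": 0.0},
  {"dx": -1.2, "dy": -7.4, "dz": 5.0, "rx": 0.0, "ry": 0.0, "rz": 0.0, "hand": 0.0},
  {"dx": -1.2, "dy": -7.4, "dz": 7.0, "rx": 0.0, "ry": 0.0, "rz": 0.0, "hand": 0.0},
  {"dx": -1.2, "dy": -7.4, "dz": 7.5, "rx": 0.0, "ry": 0.0, "rz": 0.0, "hand": 0.0},
  {"dx": -1.2, "dy": -7.4, "dz": 7.5, "rx": 0.0, "ry": 0.0, "rz": 0.0, "hand": 0.0},
  {"dx": -1.2, "dy": -7.4, "dz": 7.5, "rx": 0.0, "ry": 0.0, "rz": 0.0, "hand": 0.0},
])

```text
time_s: 8.25
ee_pos: [426.0, 98.3, 62.6]
tcp_rot: [-2.039, 2.388, -0.001]
wrist_force: [0.5, 0.5, 0.6]
finger_gap: 0.2
```

Run:
```python
from h import *
plan(425.5,98,50,-.157)
print(read_state()['wrist_force'])
s=snapshot('side');save('s8',cv2.resize(s['img'][235:355,290:430],(700,600),interpolation=cv2.INTER_CUBIC))
s=snapshot('wrist');save('w8',s['img'])
```

```text
pos [425.953  98.288  62.558] axes [[-0.1570102081866817, -0.9875968770169481, -0.00045059021934946855], [-0.9875957546069667, 0.15701071573169695, -0.001503538398562721], [0.0015556373197373693, 0.00020893011072195414, -0.9999987681696103]] q [ 0.201  0.269  2.08  -0.     0.791  1.929]
shift cm [0.036 0.042 1.256]
1 rot [0.001 0.002 3.141]
-1 rot [-0.002  0.    -0.001]
[0.451 0.465 0.615]
```

View pics/s8.png

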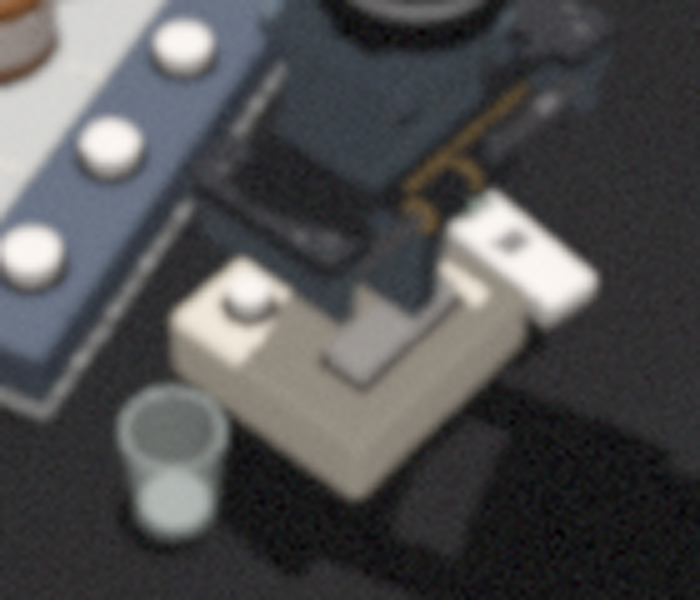

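View pics/w8.png

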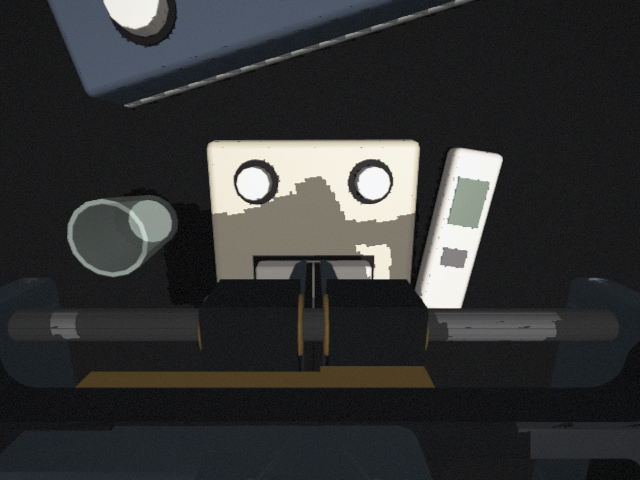

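Run:
```python
from h import *
np.set_printoptions(precision=0,suppress=True,linewidth=250)
s=snapshot('side')
for v in range(274,306,2): print(v,*[world(s,u,v) for u in range(346,382,4)])
```

```text
274 [437. 173. 188.] [431. 168. 187.] [424. 164. 187.] [417. 161. 188.] [411. 156. 187.] [406. 149. 184.] [411. 125. 159.] [400. 128. 168.] [394. 123. 167.]
276 [434. 178. 188.] [429. 170. 184.] [421. 169. 187.] [415. 164. 186.] [408. 161. 188.] [420. 125. 148.] [410. 126. 155.] [400. 128. 163.] [392. 128. 167.]
278 [431. 181. 188.] [426. 175. 185.] [420. 171. 185.] [412. 169. 188.] [406. 164. 187.] [419. 125. 143.] [410. 125. 148.] [397. 133. 163.] [391. 127. 161.]
280 [429. 184. 186.] [422. 182. 188.] [417. 175. 185.] [410. 173. 187.] [404. 167. 185.] [ 99. 714. 884.] [402. 140. 161.] [396. 134. 159.] [391. 127. 156.]
282 [428. 187. 184.] [419. 187. 190.] [414. 181. 187.] [408. 176. 186.] [401. 172. 186.] [405. 150. 162.] [400. 144. 160.] [409. 108. 121.] [408.  93. 107.]
284 [428. 187. 178.] [417. 189. 187.] [411. 186. 187.] [405. 182. 188.] [399. 177. 186.] [403. 153. 161.] [417. 111. 112.] [409. 108. 114.] [406.  95. 104.]
286 [428. 186. 171.] [417. 190. 182.] [408. 190. 188.] [402. 187. 188.] [399. 176. 179.] [401. 156. 160.] [416. 112. 107.] [410. 106. 106.] [407.  93.  95.]
2
[... 711 characters left out ...]
43.] [432.  97.  50.] [417. 108.  71.] [409. 105.  74.] [412.  79.  45.]
298 [470. 118.  39.] [464. 112.  38.] [454. 110.  42.] [403. 183. 149.] [436. 107.  51.] [429. 103.  51.] [421.  99.  53.] [411. 100.  60.] [411.  82.  42.]
300 [466. 124.  41.] [459. 119.  41.] [452. 115.  42.] [445. 109.  40.] [433. 112.  51.] [425. 109.  54.] [419. 103.  51.] [414.  93.  45.] [409.  84.  39.]
302 [463. 129.  42.] [457. 122.  39.] [450. 117.  37.] [436. 124.  54.] [429. 118.  53.] [423. 112.  52.] [417. 106.  49.] [411.  98.  45.] [405.  91.  41.]
304 [461. 133.  40.] [453. 129.  42.] [446. 124.  42.] [434. 127.  52.] [427. 123.  54.] [419. 118.  53.] [416. 106.  43.] [411.  97.  37.] [402.  96.  42.]
```

The dark wedge is the gripper housing at z≥146, with plenty of clearance. The fingertip bottom is at about z 67 over the bar. Now descending to contact.

>>> jog_arm([
  {"dx": 0.0, "dy": 0.0, "dz": 0.4, "rx": 0.0, "ry": 0.0, "rz": 0.0, "hand": 0.0},
  {"dx": 0.0, "dy": 0.0, "dz": 0.7, "rx": 0.0, "ry": 0.0, "rz": 0.0, "hand": 0.0},
  {"dx": 0.0, "dy": 0.0, "dz": 1.0, "rx": 0.0, "ry": 0.0, "rz": 0.0, "hand": 0.0},
  {"dx": 0.0, "dy": 0.0, "dz": 1.2, "rx": 0.0, "ry": 0.0, "rz": 0.0, "hand": 0.0},
  {"dx": 0.0, "dy": 0.0, "dz": 1.4, "rx": 0.0, "ry": 0.0, "rz": 0.0, "hand": 0.0},
  {"dx": 0.0, "dy": 0.0, "dz": 1.4, "rx": 0.0, "ry": 0.0, "rz": 0.0, "hand": 0.0},
])

```text
time_s: 9.0
ee_pos: [424.6, 98.3, 47.8]
tcp_rot: [2.04, -2.389, -0.0]
wrist_force: [-1.2, 0.2, 3.5]
finger_gap: 0.4
```

>>> jog_arm([
  {"dx": 0.0, "dy": 0.0, "dz": 0.15, "rx": 0.0, "ry": 0.0, "rz": 0.0, "hand": 0.0},
  {"dx": 0.0, "dy": 0.0, "dz": 0.3, "rx": 0.0, "ry": 0.0, "rz": 0.0, "hand": 0.0},
  {"dx": 0.0, "dy": 0.0, "dz": 0.35, "rx": 0.0, "ry": 0.0, "rz": 0.0, "hand": 0.0},
])

```text
time_s: 9.3
ee_pos: [424.6, 98.3, 44.4]
tcp_rot: [2.04, -2.389, -0.0]
wrist_force: [-1.7, -0.1, 5.0]
finger_gap: 0.3
```

>>> jog_arm([
  {"dx": 0.0, "dy": 0.0, "dz": 0.1, "rx": 0.0, "ry": 0.0, "rz": 0.0, "hand": 0.0},
  {"dx": 0.0, "dy": 0.0, "dz": 0.15, "rx": 0.0, "ry": 0.0, "rz": 0.0, "hand": 0.0},
  {"dx": 0.0, "dy": 0.0, "dz": 0.15, "rx": 0.0, "ry": 0.0, "rz": 0.0, "hand": 0.0},
])

```text
time_s: 9.6
ee_pos: [424.6, 98.3, 43.2]
tcp_rot: [2.04, -2.389, -0.0]
wrist_force: [-2.3, -0.6, 7.3]
finger_gap: 0.2
```

>>> jog_arm([
  {"dx": 0.0, "dy": 0.0, "dz": 0.07, "rx": 0.0, "ry": 0.0, "rz": 0.0, "hand": 0.0},
  {"dx": 0.0, "dy": 0.0, "dz": 0.07, "rx": 0.0, "ry": 0.0, "rz": 0.0, "hand": 0.0},
])

```text
time_s: 9.8
ee_pos: [424.6, 98.3, 43.1]
tcp_rot: [2.04, -2.389, -0.0]
wrist_force: [-4.5, -0.3, 13.6]
finger_gap: 0.3
```

The bar has bottomed at 13.6 N. Lifting away.

>>> jog_arm([
  {"dx": 0.0, "dy": 0.0, "dz": -1.0, "rx": 0.0, "ry": 0.0, "rz": 0.0, "hand": 0.0},
  {"dx": 0.0, "dy": 0.0, "dz": -3.0, "rx": 0.0, "ry": 0.0, "rz": 0.0, "hand": 0.0},
  {"dx": 0.0, "dy": 0.0, "dz": -7.0, "rx": 0.0, "ry": 0.0, "rz": 0.0, "hand": 0.0},
  {"dx": 0.0, "dy": 0.0, "dz": -11.0, "rx": 0.0, "ry": 0.0, "rz": 0.0, "hand": 0.0},
  {"dx": 0.0, "dy": 4.0, "dz": -12.0, "rx": 0.0, "ry": 0.0, "rz": 0.0, "hand": 0.0},
  {"dx": 0.0, "dy": 7.0, "dz": -12.0, "rx": 0.0, "ry": 0.0, "rz": 0.0, "hand": 0.0},
  {"dx": 0.0, "dy": 7.0, "dz": -12.0, "rx": 0.0, "ry": 0.0, "rz": 0.0, "hand": 0.0},
  {"dx": 0.0, "dy": 7.0, "dz": -12.0, "rx": 0.0, "ry": 0.0, "rz": 0.0, "hand": 0.0},
])

```text
time_s: 10.6
ee_pos: [355.9, 109.4, 162.5]
tcp_rot: [-2.04, 2.387, -0.002]
wrist_force: [0.4, -0.1, -0.4]
finger_gap: 0.6
```

Run:
```python
from h import *
st=read_state();print(st['ee_pos'],st['wrist_force'],st['time_s'])
s=snapshot('side');save('s9',s['img']);w=snapshot('wrist');save('w9',w['img'])
```

```text
[355.946 109.419 162.48 ] [ 0.364 -0.112 -0.388] 10.6
```

View pics/s9.png

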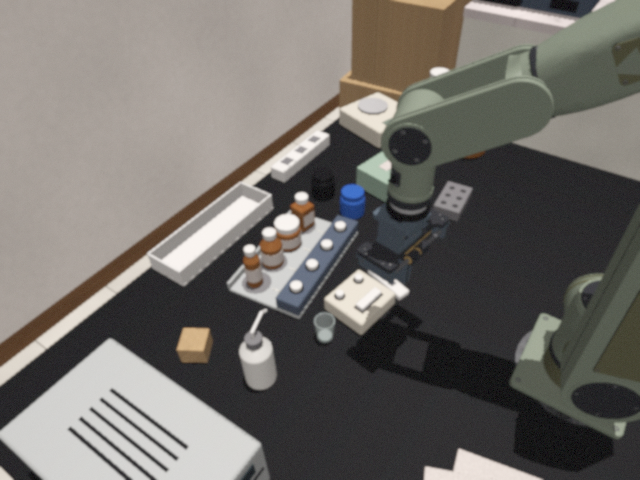

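View pics/w9.png

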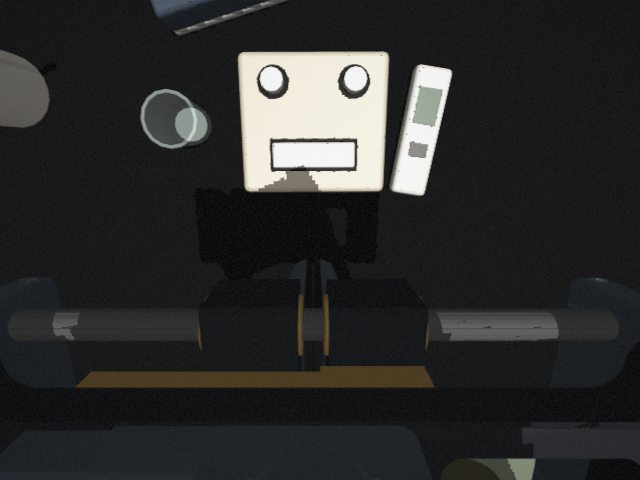

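All keys are up: the bar at w9 (313,155) and the stops at (272,81) and (354,81). The bottles and bystanders stand where they were, and the arm is clear.

```bash
python3 -c "
from station import *
print(sign_off())"
```

```text
the job is handed in; nothing more can be done
None
```

I pressed the third selector key from the left (key2), directly in front of the squat jar, then the start box's bar key. Both went right down. I then lifted clear and handed the job in at about 10.7 s; the hand-in reports no verdict.

- **Presses:** key2 bottomed at about 10 N and the bar at about 14 N. Both are the readings at the end of each press step, well under 25 N.
- **Last checks:** after the final lift, the pictures show all keys up. The bottles and the other loose things stand where they were, as far as the side and wrist views show. The wrist force was back to about zero.
- **Disagreement:** the text puts the fingertips 22 mm ahead of the TCP. Both cameras' depth readings, and the height at which the fingers made contact, put them 2 to 6 mm behind it. I went by the measured height and came down in small force-checked steps.
- **Refused call:** the first move call was rejected as invalid input, so nothing moved. Rows with every field written out were accepted.

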